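Clamp the lint trap shut: swing the bar home and spin the wing nut down

TASK

Close up the laundry sink's lint trap: with a fingertip push the swung-out clamp bar round over the lid until its fork is fully home around the upright stud, underneath the loose wing nut. Then, with repeated fingertip strokes on its wings, turn the wing nut clockwise until it is seated finger-tight on the bar, without forcing it. Only push: do not pinch or grip the bar or the nut, and leave everything else on the counter where it stands.

Things in the scene. Friction and masses are not known exactly. Their poses are not given: they have to be found in the camera images.
- trap: lint trap: upright zinc-plated round pot, 140 mm across, immovable. Origin: centre of its underside on the counter, z up. Flange and lid 162 mm across; lid top 130 mm high, with a pad 36 mm across to 139 mm in the middle. Ears reach y = +-113 mm: at -y the clamp bar's pivot, at +y the threaded stud (14 mm thick, top 182 mm high). Pipe ports reach x = +-111 mm, 97 mm high. All lies below 190 mm
- clamp_bar (a joint): swing of the clamp bar (rad) about the upright axis through point bar_pivot: 0 = fully home, along the trap's +y axis with the stud in its fork, where it stops dead; positive = swung out counterclockwise seen from above, to the trap's -x side. Starts 0.45 to 0.8, can open to 1.2. The pivot rubs lightly (0.15 N m): the bar stays where it is left
- bar_pivot (a point): axis of the clamp bar's pivot, level with the bar's upper face, 145 mm above the counter; a bolt head 25 mm across rises there to 155 mm. The bar is dark flat steel, 28 mm wide, 6 mm thick, its underside 9 mm above the lid, its forked free end reaching 208 mm from the pivot
- bar_tab (a point): middle of the outer face of the bar's finger tab, 155 mm above the counter. The tab is the bar's edge bent up, 92 mm along from the pivot, this face 17 mm off the bar's middle line: 34 mm long along the bar, 6 mm thick, its top 12 mm above this point. Axes are the bar's: y along the bar from pivot to fork, x square to the tab and towards home: push this face along +x, round the pivot
- fork_mid (a point): middle of the bar's fork at its upper face, 184 mm from the pivot: meets point stud_seat when the bar is home. The slot is 17 mm wide and open on the bar's +x side
- stud_seat (a point): on the axis of the stud, at the level of the home bar's upper face (145 mm above the counter), where the nut seats
- wing_nut (a joint): turn of the wing nut (rad): 0 = seated on the bar, where it stops with a slight give; positive = unscrewed, counterclockwise seen from above. Starts 4 to 7.5 (0.6 to 1.2 turns loose). Right-hand thread, 3 mm of rise per turn; it turns lightly (about 0.035 N m) and stays where it is left. At 0 the wings lie along the trap's x axis
- nut_mid (a point): on the axis of the brass wing nut, at mid height of its wings (22.5 mm above the nut's underside; 167.5 mm above the counter when seated). Its x axis runs along the two wings and turns with them; z up. Each wing is an upright plate 7 mm thick from the hub (24 mm across) out to 35 mm from the axis, and spans 12.5 mm below to 12.5 mm above this point
- scrub_brush: red plastic scrub brush, 190 x 58 x 58 mm; bystander. Origin under its centre
- mug: white ceramic mug, 82 mm across, 95 mm high; bystander. Origin under its centre
- funnel: stainless steel funnel standing mouth down, 112 mm across, 118 mm high; bystander. Origin under its centre
- bottle: green bottle with a twist cap, 68 mm across, 200 mm high; bystander. Origin under its centre
- wrench: steel wrench lying flat, about 180 x 38 x 8 mm; bystander. Origin under its middle
- tin: steel tin, 86 mm across, 110 mm high; bystander. Origin under its centre

How it is judged:
On the way, in this order (a step that is already met when the one before it is completed fails the run):
1. the clamp bar is home, its fork around the stud, while the nut is still loose (value of joint clamp_bar below 0.04 rad), for 0.2 s.
2. the wing nut is seated on the bar (value of joint wing_nut below 0.12 rad), for 0.2 s.
At the end, for the whole second after the job is handed in: The clamp bar is home (within 0.04 rad, 7 mm at the fork) and the wing nut is turned down to its seat (within 0.12 rad, 7 degrees), both at rest; the other things on the counter are within 20 mm of where they stood (value of joint clamp_bar below 0.04 rad and value of joint wing_nut below 0.12 rad and velocity of joint wing_nut below 0.05 rad/s and distance of each of scrub_brush, mug, funnel, bottle, wrench, tin from where it was at the start of the episode below 0.02 m); the robot touches nothing.
It fails at once if a wing of the nut is pinched between the fingers, from both faces or end to end ((contact force between the fingers and wing_nut_c1 above 1.5 N and contact force between the fingers and wing_nut_c2 above 1.5 N) or (contact force between the fingers and wing_nut_c4 above 1.5 N and contact force between the fingers and wing_nut_c5 above 1.5 N) or (contact force between the fingers and wing_nut_c0 above 5 N and contact force between the fingers and wing_nut_c3 above 5 N)).
It fails at once if the clamp bar is pinched by its tab or its edges ((contact force between the fingers and clamp_bar_c1 above 1.5 N and contact force between the fingers and clamp_bar_c2 above 1.5 N) or (contact force between the fingers and clamp_bar_c3 above 1.5 N and contact force between the fingers and clamp_bar_c4 above 1.5 N)).
It fails at once if the wing nut is forced (pressed with more than 30 N) (contact force between the fingers and wing_nut above 30 N).
It fails at once if a bystander on the counter is shifted, lifted or tipped (distance of any of scrub_brush, mug, funnel, bottle, wrench, tin from where it was at the start of the episode above 0.02 m or angle between any of scrub_brush, mug, funnel, bottle, wrench, tin's own z axis and vertical above 0.35 rad).
It also fails if it takes over 69 s, if anything falls off the work surface, if the arm or the gripper's body presses on something with over 40 N, if the wrist force passes 120 N, or if a joint passes its speed limit or range.

ROBOT

A 7-joint arm with a two-finger parallel gripper is mounted at the origin on the work surface. World frame = base frame: x ahead of the robot, y to its left, z up, the work surface at z = 0. Lengths are in m, angles in rad, forces in N, time in s.
With the tool pointing down it reaches from about 0.35 to 0.9 m from the base axis. Payload 19.9 kg.
Tool frame: the origin (TCP) lies midway between the tips of the shut fingers; the grasp point (between the pads) lies 19 mm behind it; y points along the fingers, x is the direction in which the jaws open and shut, and the axes are right-handed (so a half turn about y gives the same grasp; the last joint's range is limited). The gripper opens to 85 mm and grips with 20 to 120 N. Pads are 22 mm wide; open, the fingers measure 114 mm over their backs; the gripper's body (76 mm by 85 mm) begins 54 mm behind the grasp point. The pads swing forward as they close: fully open they stand 13 mm farther back than shut.
Start: joints at [1.298, 0.417, -0.01, 1.614, 0.005, 1.111, -0.053], TCP at [0.143, -0.608, 0.231] pointing down, gripper open.
Joint ranges: [-2.81, 2.81], [-0.39, 2.02], [-1.27, 1.25], [0.06, 2.57], [-1.19, 4.33], [0.19, 2], [-2.82, 2.82]. Speed limits (rad/s): [1.89, 1.89, 2.39, 2.39, 3.01, 3.01, 3.01].

INTERFACE

Orientations are given as a rotation vector (axis times angle).
In Python, from plant import ctrl gives the robot as it stands.
- The arm moves only by the shell command python3 -m crank 'ROWS' [FORCE]. ROWS is JSON, a list of rows, each a list of 3 entries, a list of its own where there are three numbers: the opening in per cent of the stroke, from 0 (shut) to 100 (fully open), then the shift along the world's x, y, z in mm, then the turn, a rotation vector about the world's x, y, z in rad. In form: [[gripper, [dx, dy, dz], [wx, wy, wz]], ...]. A call has 1 to 8 rows; each row is the pose to reach, as a shift and turn from the pose measured when the call began; what a row does not reach only later rows make up. A row lasts 1/8 s, in which the tool goes at most 62.5 mm and 10.7 degrees, less where a joint would pass 70% of its speed; a pose out of reach is approached as far as the arm can. A call with a gripper value outside its range is refused whole. The fingers move at their own pace and stop on an object; FORCE is the grip in N (left out, the last holds). Time passes only in rows, so rows that repeat a pose let the fingers close. It gives the time, the measured TCP pose, the force and the opening at its end, in the units of the state.
- ctrl.sense(): the state, without advancing time (a new reading comes with each control period).
- ctrl.read_camera(name): name is "side" or "top" or "wrist"; returns (picture, depth): 384x512x3 uint8, blue, green, red; 384x512 float32, m along the optical axis (not along the pixel's ray), 0 where there is no reading.
- ctrl.calibration(name): a dict with "fovy" (degrees; the focal length in pixels is half the picture's height over the tangent of half this angle, whatever the lens; pixels are square), "cx", "cy" (the principal point, pixels), "k1" (the pictures are not rectified: a ray, as slopes to the right and down, at radius r is drawn at 1 + k1 r^2 times it, then the intrinsics apply), "world_from_camera" (4x4, takes a point from camera to world coordinates). Camera axes: x right, y down, z forward; pixel columns grow to the right and rows downward; lengths in m; the calibration is good to about 2 mm. A picture is of the moment at which its call begins: read the wrist's pose just before it. calibration takes no time and is no camera call; for the wrist camera it gives the pose at the moment of the call.
- ctrl.job_done(): hands the job in, once; it reports no verdict.
The state is a dict: "clock": time; "joint_pos": joint angles; "dq": joint speeds; "effort": joint torques, N m; "ee_pos": TCP position; "tcp_rot": TCP orientation; "wrist_force": force on the tool from outside, world axes, zero at the start; "moment": the same for the moment, N m; "finger_gap": finger opening in m.
Only numpy, scipy, OpenCV 4.12 (cv2) and the standard library are available. Lean on these libraries where they do the work, as an engineer would, in place of code of your own. Each camera call takes 0.05 s, during which the arm holds its last target.

## Working session

There is one attempt and no reset: what is moved stays moved. The work goes in short steps, Python scripts to look and compute and a shell command to move; the robot and the scene stay as the last step left them, time stands still between calls to the robot, and variables do not carry over. Pictures are saved under pics/ and viewed, and the job is handed in when it is done.

```bash
ls; mkdir -p pics; python3 - <<'E'
from plant import ctrl
import cv2,numpy as np
s=ctrl.sense();print(s)
for n in ("side","top","wrist"):
    c=ctrl.calibration(n);p,d=ctrl.read_camera(n);print(n,c)
    cv2.imwrite(f"pics/a_{n}.png",p);np.savez(f"pics/a_{n}.npz",p=p,d=d,**c)
E
```

```text
pics
{'clock': 0.0, 'joint_pos': array([ 1.29851767,  0.41798737, -0.01032235,  1.61417075,  0.00468631,
        1.11071051, -0.05298365]), 'dq': array([ 0.00021333,  0.00061731,  0.00021246,  0.00048989,  0.00085369,
        0.00073896, -0.00056206]), 'effort': array([ 6.65202133e-04, -8.64427471e+01,  6.79117776e-01, -4.34900272e+01,
        1.90753047e-02,  7.48371676e-03,  7.56182180e-05]), 'ee_pos': array([ 0.14288365, -0.60808725,  0.23065326]), 'tcp_rot': array([-1.30883487,  1.03824197, -1.03653011]), 'wrist_force': array([-0.11572553,  0.03335774, -1.09923713]), 'moment': array([0.01967121, 0.00201801, 0.01303336]), 'finger_gap': 0.0851887993464545}
side {'fovy': 47.43894427239038, 'cx': 243.55683700064418, 'cy': 188.43530666842827, 'k1': 0.04058406732727611, 'world_from_camera': array([[-0.9825423 , -0.14018044,  0.12231138,  0.41078186],
       [-0.18530835,  0.67921225, -0.71016303,  0.89107779],
       [ 0.01647558, -0.72043054, -0.69333138,  1.01022818],
       [ 0.        ,  0.        ,  0.        ,  1.        ]])}
top {'fovy': 48.42865062869066, 'cx': 258.7695476569307, 'cy': 191.99887448375554, 'k1': -0.035434530636413886, 'world_from_camera': array([[-0.01341652, -0.98417413,  0.17669543,  0.37268019],
       [-0.99974254,  0.00996925, -0.02038306, -0.02547564],
       [ 0.01829896, -0.17692341, -0.9840545 ,  1.21225576],
       [ 0.        ,  0.        ,  0.        ,  1.        ]])}
wrist {'fovy': 65.34146236504257, 'cx': 255.05746934551655, 'cy': 192.7519760884756, 'k1': -0.06476657200218454, 'world_from_camera': array([[ 2.27882573e-01, -9.19574652e-01, -3.20081228e-01,
         2.25045383e-01],
       [-9.73688620e-01, -2.15197382e-01, -7.49703768e-02,
        -5.89329154e-01],
       [ 6.02158233e-05,  3.28743891e-01, -9.44419107e-01,
         3.74286489e-01],
       [ 0.00000000e+00,  0.00000000e+00,  0.00000000e+00,
         1.00000000e+00]])}
```

View pics/a_top.png

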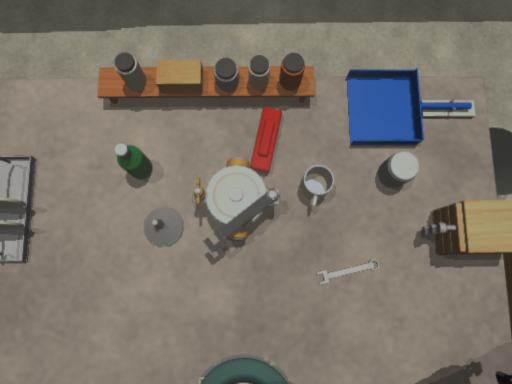

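View pics/a_side.png

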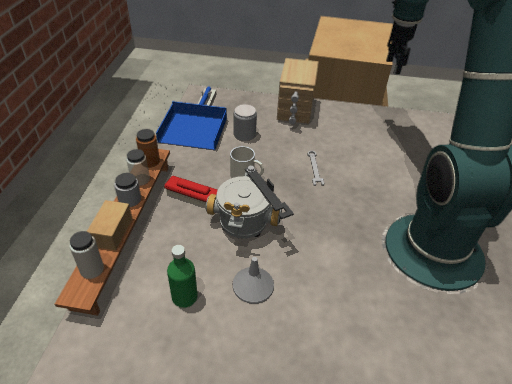

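The top view shows the pot at (236,195), the pivot bolt at (273,196), the nut at (198,190) and the dark fork end at (213,243). The bar is swung toward the robot. Next I'll measure these.

```bash
cat > h.py <<'E'
import numpy as np,cv2
def K(c,h=384):
    f=h/2/np.tan(np.radians(float(c['fovy']))/2); return f
def ray(c,uv):
    f=K(c); uv=np.atleast_2d(uv).astype(float)
    x=(uv-[float(c['cx']),float(c['cy'])])/f
    y=x.copy()
    for _ in range(20): y=x/(1+float(c['k1'])*(y**2).sum(1,keepdims=True))
    return y
def plane(c,uv,z):
    T=np.array(c['world_from_camera']);d=np.c_[ray(c,uv),np.ones(len(np.atleast_2d(uv)))]@T[:3,:3].T
    o=T[:3,3]; return o+d*((z-o[2])/d[:,2])[:,None]
def cloud(c,d):
    v,u=np.mgrid[:384,:512]; uv=np.c_[u.ravel(),v.ravel()]
    T=np.array(c['world_from_camera']);P=np.c_[ray(c,uv),np.ones(len(uv))]*d.reshape(-1,1)
    return (P@T[:3,:3].T+T[:3,3]).reshape(384,512,3)
def proj(c,P):
    T=np.linalg.inv(np.array(c['world_from_camera']));q=np.atleast_2d(P)@T[:3,:3].T+T[:3,3]
    s=q[:,:2]/q[:,2:];s=s*(1+float(c['k1'])*(s**2).sum(1,keepdims=True))
    return s*K(c)+[float(c['cx']),float(c['cy'])]
E
python3 - <<'E'
import numpy as np,cv2
from h import *
for n,(x0,x1,y0,y1) in (("top",(170,310,130,280)),("side",(180,320,140,250))):
    a=np.load(f"pics/a_{n}.npz");p=a['p'];X=cloud(a,a['d'])
    cr=cv2.resize(p[y0:y1,x0:x1],None,fx=5,fy=5,interpolation=cv2.INTER_CUBIC);cv2.imwrite(f"pics/b_{n}.png",cr)
    # lid ring: points at z .12-.135
    m=np.zeros((384,512),bool);m[y0:y1,x0:x1]=1
    l=m&(X[...,2]>.126)&(X[...,2]<.135)
    uv=np.argwhere(l)[:,::-1]
    hull=cv2.convexHull(X[l][:,:2].astype(np.float32));print(n,"lid circ",cv2.minEnclosingCircle(hull),l.sum())
    hi=m&(X[...,2]>.142)&(X[...,2]<.15);print("bar pts",X[hi][:,:2].min(0),X[hi][:,:2].max(0),hi.sum())
    t=m&(X[...,2]>.158);nl,lab,st,ce=cv2.connectedComponentsWithStats(t.astype(np.uint8))
    for i in range(1,nl):
        q=X[lab==i]; print("blob",ce[i],st[i,4],q.mean(0).round(4),q[:,2].max().round(4))
E
```

```text
top lid circ ((0.561988890171051, 0.012140100821852684), 0.07897721230983734) 1926
bar pts [ 0.41689596 -0.09644346] [0.57825107 0.11857144] 870
blob [187. 130.] 1 [ 0.3727 -0.0255  1.2123] 1.2123
blob [261. 131.] 1 [ 0.3727 -0.0255  1.2123] 1.2123
blob [246. 133.] 1 [ 0.3727 -0.0255  1.2123] 1.2123
blob [207. 136.] 1 [ 0.3727 -0.0255  1.2123] 1.2123
blob [180. 139.] 1 [ 0.3727 -0.0255  1.2123] 1.2123
blob [206. 138.] 1 [ 0.3727 -0.0255  1.2123] 1.2123
blob [236. 140.] 1 [ 0.3727 -0.0255  1.2123] 1.2123
blob [239. 140.] 1 [ 0.3727 -0.0255  1.2123] 1.2123
blob [197. 142.] 1 [ 0.3727 -0.0255  1.2123] 1.2123
blob [245. 143.] 1 [ 0.3727 -0.0255  1.2123] 1.2123
blob [296. 145.] 1 [ 0.3727 -0.0255  1.2123] 1.2123
blob [209. 147.] 1 [ 0.3727 -0.0255  1.2123] 1.2123
blob [208. 154.] 1 [ 0.3727 -0.0255  1.2123] 1.2123
blob [246. 154.] 1 [ 0.3727 -0.0255  1.2123] 1.2123
blob [249. 155.] 1 [ 0.3727 -0.0255  1.2123] 1.2123
blob [287. 154.] 1 [ 0.3727 -0.0255  1.2123] 1.2123
blob [180. 157.] 1 [ 0.3727 -0.0255  1.2123] 1.2123
blob [252. 158.] 1 [ 0.3727 -0.0255  1.2123] 1.2123
blob [261. 163.] 1 
[... 6605 characters left out ...]
2] 1.0102
blob [275. 235.] 1 [0.4108 0.8911 1.0102] 1.0102
blob [233. 240.] 1 [0.4108 0.8911 1.0102] 1.0102
blob [274. 240.] 1 [0.4108 0.8911 1.0102] 1.0102
blob [291. 241.] 1 [0.4108 0.8911 1.0102] 1.0102
blob [208. 243.] 1 [0.4108 0.8911 1.0102] 1.0102
blob [245. 242.] 1 [0.4108 0.8911 1.0102] 1.0102
blob [303. 243.] 1 [0.4108 0.8911 1.0102] 1.0102
blob [181.65 247.35] 20 [0.6584 0.2859 0.2006] 0.2029
blob [304. 245.] 1 [0.4108 0.8911 1.0102] 1.0102
blob [205. 246.] 1 [0.4108 0.8911 1.0102] 1.0102
blob [253. 247.] 1 [0.4108 0.8911 1.0102] 1.0102
blob [265. 247.] 1 [0.4108 0.8911 1.0102] 1.0102
blob [288. 247.] 1 [0.4108 0.8911 1.0102] 1.0102
blob [319. 247.] 1 [0.4108 0.8911 1.0102] 1.0102
```

View pics/b_top.png

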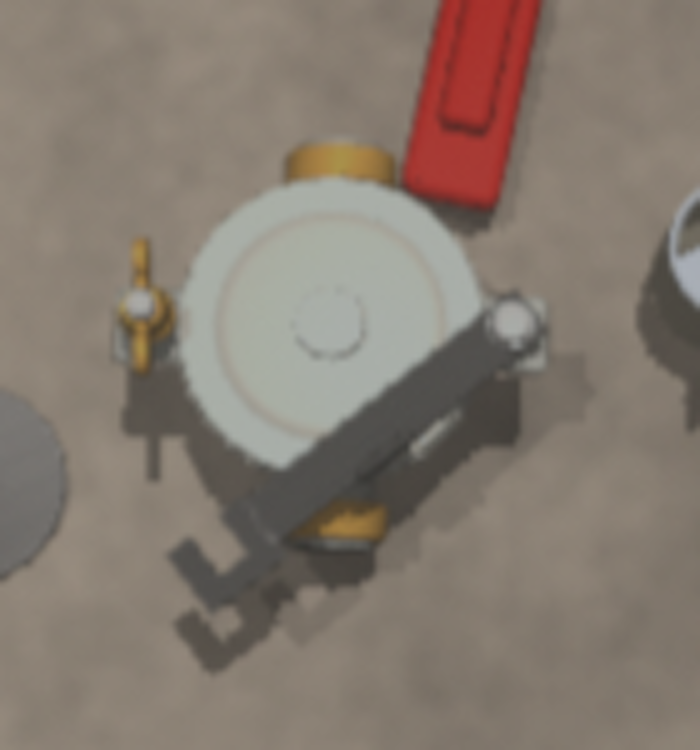

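View pics/b_side.png

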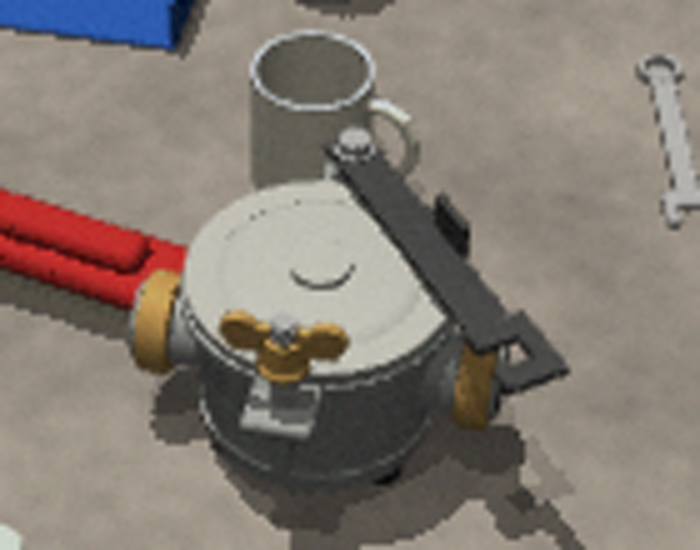

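```bash
python3 - <<'E'
import numpy as np
from h import *
from scipy.spatial.transform import Rotation as R
a=np.load("pics/a_top.npz")
o=np.array([170,130])
def P(u,v,z): return plane(a,np.array([u,v])/5+o-0.4,z)[0].round(4)
for n,u,v,z in (("stud top",140,301,.182),("pivot bolt",515,321,.155),("pad",331,323,.139),("wing up",141,240,.183),("wing low",141,368,.183),("fork tipA",185,553,.145),("fork end corner",217,607,.145),("tabtop end1",412,450,.167),("tab end2",458,412,.167),("bar edge L at fork",240,500,.145)):
    print(n,P(u,v,z))
print(R.from_rotvec([-1.30883487,1.03824197,-1.03653011]).as_matrix().round(3))
a=np.load("pics/a_side.npz");o=np.array([180,140])
def P(u,v,z): return plane(a,np.array([u,v])/5+o-0.4,z)[0].round(4)
for n,u,v,z in (("stud top",285,322,.182),("pivot bolt",354,136,.155),("pad",322,268,.139),("wingL",225,322,.178),("wingR",345,340,.178)):print(n,P(u,v,z))
E
```

```text
stud top [0.5647 0.103  0.182 ]
pivot bolt [ 0.5576 -0.0821  0.155 ]
pad [0.5603 0.0109 0.139 ]
wing up [0.595  0.1027 0.183 ]
wing low [0.5313 0.102  0.183 ]
fork tipA [0.4439 0.0838 0.145 ]
fork end corner [0.417  0.0678 0.145 ]
tabtop end1 [ 0.4916 -0.0296  0.167 ]
tab end2 [ 0.5102 -0.0525  0.167 ]
bar edge L at fork [0.4699 0.0565 0.145 ]
[[ 0.229 -0.     0.973]
 [-0.973  0.001  0.229]
 [-0.001 -1.    -0.   ]]
stud top [0.5639 0.1046 0.182 ]
pivot bolt [ 0.5589 -0.0803  0.155 ]
pad [0.5596 0.0176 0.139 ]
wingL [0.5957 0.1071 0.178 ]
wingR [0.5312 0.1073 0.178 ]
```

```bash
python3 -m crank '[[0,[25,50,40],[0,0,0]],[0,[50,100,60],[0,0,0]],[0,[75,150,60],[0,0,0]],[0,[100,205,60],[0,0,0]],[0,[130,260,60],[0,0,0]],[0,[155,310,60],[0,0,0]],[0,[180,365,60],[0,0,0]],[0,[205,420,60],[0,0,0]]]' 40
```

```text
clock: 1.15
ee_pos: [0.3483, -0.1863, 0.2909]
tcp_rot: [-1.309, 1.038, -1.037]
wrist_force: [1.4, -0.9, 0.7]
finger_gap: 0.0004
```

```bash
python3 -m crank '[[0,[40,50,-20],[0,0,0]],[0,[75,100,-40],[0,0,0]],[0,[110,144,-60],[0,0,0]],[0,[110,144,-60],[0,0,0]],[0,[110,144,-60],[0,0,0]]]'
python3 - <<'E'
from plant import ctrl
import cv2,numpy as np
s=ctrl.sense();print(s['ee_pos'],s['joint_pos'].round(2),s['wrist_force'])
for n in ("side","wrist"):
    c=ctrl.calibration(n);p,d=ctrl.read_camera(n)
    cv2.imwrite(f"pics/c_{n}.png",p);np.savez(f"pics/c_{n}.npz",p=p,d=d,**c)
E
```

```text
clock: 1.78
ee_pos: [0.458, -0.0425, 0.2307]
tcp_rot: [-1.31, 1.038, -1.036]
wrist_force: [-0.1, 0.4, 0.1]
finger_gap: 0.0001
[ 0.45802873 -0.04246572  0.2306632 ] [ 0.58  0.16 -0.6   1.99  0.1   1.02 -1.41] [-0.05028654  0.39128245  0.11237963]
```

View pics/c_wrist.png

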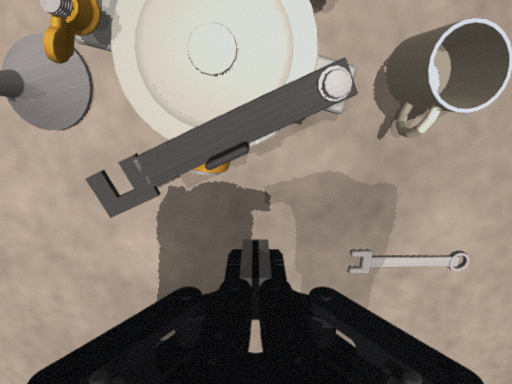

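View pics/c_side.png

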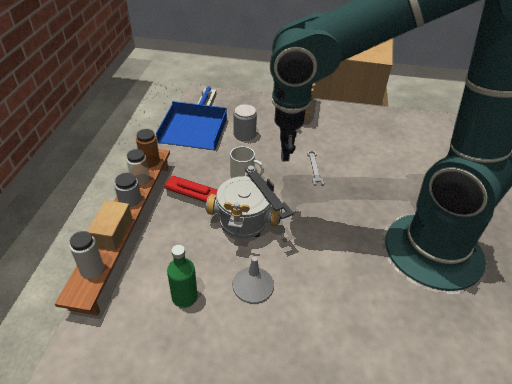

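```bash
python3 - <<'E'
import numpy as np
from h import *
a=np.load("pics/c_wrist.npz")
for n,u,v,z in (("stud",56,5,.182),("bolt",336,82,.155),("pad",212,48,.139),("tab1 outer",210,167,.167),("tab2 outer",249,152,.167),("fork in",120,197,.145),("forkcornerA",87,180,.145),("forkcornerB",112,217,.145)):
    print(n,plane(a,[u,v],z)[0].round(4))
X=cloud(a,a['d']);m=(X[...,2]>.159)&(X[...,2]<.171);m[:140]=0;m[175:]=0;q=X[m];print(m.sum(),q.min(0),q.max(0),q.mean(0))
f=(X[...,2]>.2)&(X[...,2]<.24);q=X[f];print(f.sum(),q.min(0),q.max(0))
T=a['world_from_camera'];tip=np.array([.458,-.0425,.2307]);print(proj(a,tip))
E
```

```text
stud [0.5622 0.1009 0.182 ]
bolt [ 0.558  -0.0782  0.155 ]
pad [0.5612 0.0124 0.139 ]
tab1 outer [ 0.4814 -0.0051  0.167 ]
tab2 outer [ 0.4982 -0.0299  0.167 ]
fork in [0.4333 0.0652 0.145 ]
forkcornerA [0.4419 0.0935 0.145 ]
forkcornerB [0.4135 0.0706 0.145 ]
440 [ 0.47949159 -0.02907348  0.15924663] [ 0.50215244 -0.00122436  0.16953553] [ 0.4913986  -0.01539941  0.166608  ]
139 [ 0.46094888 -0.05308008  0.23347791] [ 0.47011927 -0.03072801  0.2399595 ]
[[253.17453757 251.36497824]]
```

```bash
python3 -m crank '[[0,[0,0,-40],[0,0,0]],[0,[0,0,-78],[0,0,0]],[0,[10,8,-78],[0,0,0]],[0,[21,18,-78],[0,0,0]],[0,[26,24,-78],[0,0,0]],[0,[30,29,-78],[0,0,0]],[0,[36,34,-78],[0,0,0]],[0,[41,39,-78],[0,0,0]]]'
python3 - <<'E'
from plant import ctrl
import cv2,numpy as np
s=ctrl.sense();print(s['ee_pos'],s['joint_pos'].round(2),s['wrist_force'])
for n in ("wrist",):
    c=ctrl.calibration(n);p,d=ctrl.read_camera(n)
    cv2.imwrite(f"pics/d_{n}.png",p);np.savez(f"pics/d_{n}.npz",p=p,d=d,**c)
E
```

```text
clock: 2.88
ee_pos: [0.4992, -0.0042, 0.1533]
tcp_rot: [-1.309, 1.039, -1.039]
wrist_force: [-0.3, -0.8, -0.4]
finger_gap: 0.0001
[ 0.49924946 -0.00421933  0.15330713] [ 0.44  0.34 -0.59  1.98  0.24  0.89 -1.61] [-0.34989851 -0.76030981 -0.35722933]
```

View pics/d_wrist.png

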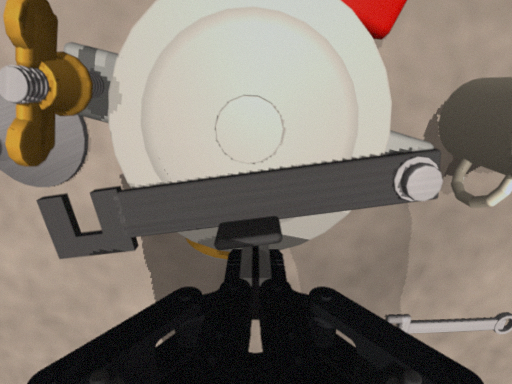

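```bash
python3 -m crank '[[0,[6,5,0],[0,0,0]],[0,[12,9,0],[0,0,0]],[0,[19,12,0],[0,0,0]],[0,[25,15,0],[0,0,0]],[0,[29,16,0],[0,0,0]],[0,[32,17,0],[0,0,0]]]'
python3 - <<'E'
from plant import ctrl
import cv2,numpy as np
s=ctrl.sense();print(s['ee_pos'],s['joint_pos'].round(2),s['wrist_force'])
for n in ("wrist",):
    c=ctrl.calibration(n);p,d=ctrl.read_camera(n)
    cv2.imwrite(f"pics/e_{n}.png",p);np.savez(f"pics/e_{n}.npz",p=p,d=d,**c)
E
```

```text
clock: 3.68
ee_pos: [0.532, 0.0136, 0.1533]
tcp_rot: [-1.309, 1.038, -1.039]
wrist_force: [-1.4, -1.7, -0.7]
finger_gap: -0.0003
[0.53195551 0.01355101 0.15331387] [ 0.39  0.4  -0.58  1.9   0.27  0.91 -1.66] [-1.40368348 -1.70507599 -0.7127065 ]
```

View pics/e_wrist.png

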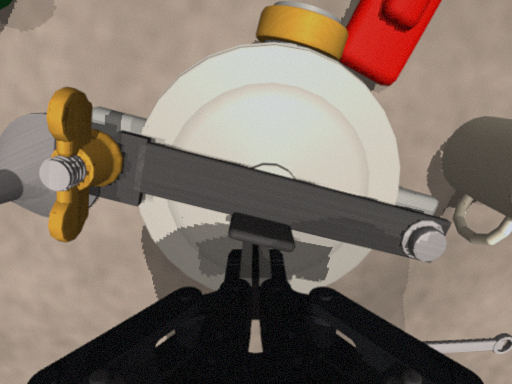

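```bash
for i in 1; do python3 -m crank '[[0,[1.5,0,0],[0,0,0]],[0,[1.5,0,0],[0,0,0]]]'; done; python3 -m crank '[[0,[1.5,0,0],[0,0,0]],[0,[1.5,0,0],[0,0,0]]]';python3 -m crank '[[0,[1,0,0],[0,0,0]],[0,[1,0,0],[0,0,0]]]'
```

```text
clock: 3.98
ee_pos: [0.5325, 0.0135, 0.1531]
tcp_rot: [-1.31, 1.04, -1.038]
wrist_force: [-9.8, -1.0, 5.2]
finger_gap: -0.0001
clock: 4.22
ee_pos: [0.5327, 0.0135, 0.1529]
tcp_rot: [-1.313, 1.042, -1.036]
wrist_force: [-14.3, -1.3, 9.3]
finger_gap: 0.0001
clock: 4.47
ee_pos: [0.5326, 0.0135, 0.153]
tcp_rot: [-1.314, 1.043, -1.035]
wrist_force: [-11.6, -1.1, 9.4]
finger_gap: 0.0001
```

The bar stopped dead at x = 0.5327, with the force rising to about 14 N. I'll back off, rise and look at the nut.

```bash
python3 -m crank '[[0,[-12,0,0],[0,0,0]],[0,[-12,0,20],[0,0,0]],[0,[-20,0,65],[0,0,0]],[0,[-30,20,65],[0,0,0]],[0,[-30,20,65],[0,0,0]]]'
python3 - <<'E'
from plant import ctrl
import cv2,numpy as np
s=ctrl.sense();print(s['ee_pos'],s['joint_pos'].round(2),s['wrist_force'])
for n in ("wrist","top"):
    c=ctrl.calibration(n);p,d=ctrl.read_camera(n)
    cv2.imwrite(f"pics/f_{n}.png",p);np.savez(f"pics/f_{n}.npz",p=p,d=d,**c)
E
```

```text
clock: 5.1
ee_pos: [0.5017, 0.0349, 0.218]
tcp_rot: [-1.315, 1.041, -1.034]
wrist_force: [-1.3, -0.1, -0.2]
finger_gap: 0.0001
[0.50173168 0.03488828 0.21804922] [ 0.41  0.27 -0.63  1.91  0.18  1.03 -1.64] [-1.26455617 -0.12769767 -0.16939633]
```

View pics/f_wrist.png

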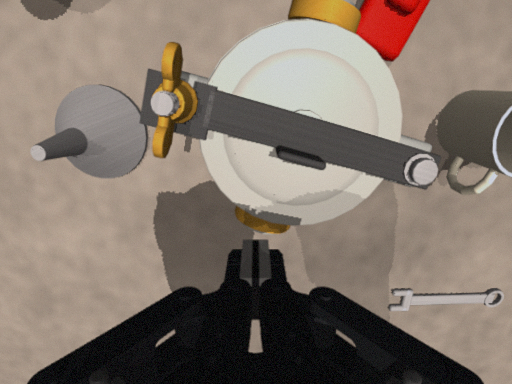

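```bash
cat > nut.py <<'E'
import numpy as np,cv2,sys
from h import *
def run(f,roi=None,piv=None):
    a=np.load(f);p=a['p'];X=cloud(a,a['d'])
    hsv=cv2.cvtColor(p,cv2.COLOR_BGR2HSV)
    m=(hsv[...,0]>10)&(hsv[...,0]<30)&(hsv[...,1]>120)&(X[...,2]>.166)&(X[...,2]<.19)
    m&=(abs(X[...,0]-.563)<.05)&(abs(X[...,1]-.103)<.05)
    q=X[m]; c=q[:,:2].mean(0);u,s,v=np.linalg.svd(q[:,:2]-c);d=v[0]*np.sign(v[0,0])
    t=(q[:,:2]-c)@d
    print(f,m.sum(),"mean",c.round(4),"ang",np.arctan2(d[1],d[0]).round(3),"ext",t.min().round(4),t.max().round(4),"ztop",np.percentile(q[:,2],97).round(4))
if __name__=="__main__": run(sys.argv[1])
E
python3 nut.py pics/f_wrist.npz; python3 nut.py pics/f_top.npz
python3 - <<'E'
import numpy as np
from h import *
a=np.load("pics/f_wrist.npz")
for n,u,v,z in (("stud",163,102,.182),("bolt",424,170,.155),("wingtipA",173,45,.180),("wingtipB",160,154,.180),("barL",213,95,.145),("barR",408,148,.145),("barL2",208,139,.145),("barR2",405,182,.145)):
    print(n,plane(a,[u,v],z)[0].round(4))
E
```

```text
pics/f_wrist.npz 1744 mean [0.567  0.1024] ang 0.026 ext -0.0359 0.0317 ztop 0.184
stud [0.565  0.1041 0.182 ]
bolt [ 0.5586 -0.0784  0.155 ]
wingtipA [0.5966 0.1036 0.18  ]
wingtipB [0.5335 0.1022 0.18  ]
barL [0.5732 0.0811 0.145 ]
barR [ 0.5702 -0.0659  0.145 ]
barL2 [0.5424 0.0789 0.145 ]
barR2 [ 0.5449 -0.074   0.145 ]nut.py:8: RuntimeWarning: Mean of empty slice.
  q=X[m]; c=q[:,:2].mean(0);u,s,v=np.linalg.svd(q[:,:2]-c);d=v[0]*np.sign(v[0,0])
  ret = um.true_divide(
Traceback (most recent call last):
  File "nut.py", line 11, in <module>
    if __name__=="__main__": run(sys.argv[1])
                             ~~~^^^^^^^^^^^^^
  File "nut.py", line 10, in run
    print(f,m.sum(),"mean",c.round(4),"ang",np.arctan2(d[1],d[0]).round(3),"ext",t.min().round(4),t.max().round(4),"ztop",np.percentile(q[:,2],97).round(4))
                                                                                 ~~~~~^^
ValueError: zero-size array to reduction operation minimum which has no identity
```

```bash
python3 -m crank '[[0,[40,43,0],[0,0,0]],[0,[40,43,0],[0,0,0]],[0,[40,43,-30],[0,0,0]],[0,[40,43,-58],[0,0,0]],[0,[40,43,-58],[0,0,0]]]'
python3 - <<'E'
import numpy as np
from plant import ctrl
A=np.array([564,103.5]);s=ctrl.sense();t=s['ee_pos'][:2]*1000
print(s['ee_pos'])
print(np.degrees(np.arctan2(*(t-A)[::-1])),np.linalg.norm(t-A))
for ps in np.arange(3.85,-3,-.35): print(ps.round(2),(A+32*np.array([np.cos(ps),np.sin(ps)])-t).round(1), (A+32*np.array([np.cos(ps),np.sin(ps)])).round(1))
E
```

```text
clock: 5.82
ee_pos: [0.5409, 0.0758, 0.1575]
tcp_rot: [-1.318, 1.046, -1.033]
wrist_force: [-0.5, -0.4, 1.1]
finger_gap: 0.0001
[0.54087659 0.0757686  0.15753316]
-129.82252466469785 36.10710061075366
3.85 [-1.2  6.9] [539.7  82.7]
3.5 [-6.8 16.5] [534.   92.3]
3.15 [-8.9 27.5] [532.  103.2]
2.8 [-7.  38.5] [533.8 114.2]
2.45 [-1.5 48.1] [539.4 123.9]
2.1 [ 7.  55.4] [547.8 131.1]
1.75 [17.4 59.2] [558.3 135. ]
1.4 [28.6 59.3] [569.4 135. ]
1.05 [39.  55.5] [579.9 131.3]
0.7 [47.6 48.3] [588.5 124.1]
0.35 [53.2 38.7] [594.1 114.5]
-0.0 [55.1 27.7] [596.  103.5]
-0.35 [53.2 16.8] [594.1  92.5]
-0.7 [47.6  7.1] [588.5  82.9]
-1.05 [39. -0.] [579.9  75.7]
-1.4 [28.6 -3.8] [569.4  72. ]
-1.75 [17.4 -3.8] [558.3  72. ]
-2.1 [7.  0.1] [547.8  75.9]
-2.45 [-1.5  7.3] [539.4  83.1]
-2.8 [-7. 17.] [533.8  92.8]
```

```bash
python3 -m crank '[[0,[-1,7,3],[0,0,0]],[0,[-7,16,3],[0,0,0]],[0,[-9,27,3],[0,0,0]],[0,[-7,38,3],[0,0,0]],[0,[-1.5,48,3],[0,0,0]],[0,[7,55,3],[0,0,0]],[0,[17,59,3],[0,0,0]]]'
python3 - <<'E'
from plant import ctrl
import cv2,numpy as np
s=ctrl.sense();print(s['ee_pos'],s['joint_pos'].round(2),s['wrist_force'])
for n in ("wrist","side"):
    c=ctrl.calibration(n);p,d=ctrl.read_camera(n)
    cv2.imwrite(f"pics/g_{n}.png",p);np.savez(f"pics/g_{n}.npz",p=p,d=d,**c)
cv2.imwrite("pics/g_side.png",cv2.resize(p[120:260,150:330],None,fx=4,fy=4,interpolation=2))
E
```

```text
clock: 6.7
ee_pos: [0.5584, 0.1353, 0.1604]
tcp_rot: [-1.318, 1.046, -1.032]
wrist_force: [-3.8, -1.4, -1.0]
finger_gap: 0.0003
[0.55843845 0.13531342 0.16038537] [ 0.18  0.48 -0.61  1.78  0.32  0.99 -1.9 ] [-3.81124007 -1.38933372 -0.95196738]
```

View pics/g_side.png

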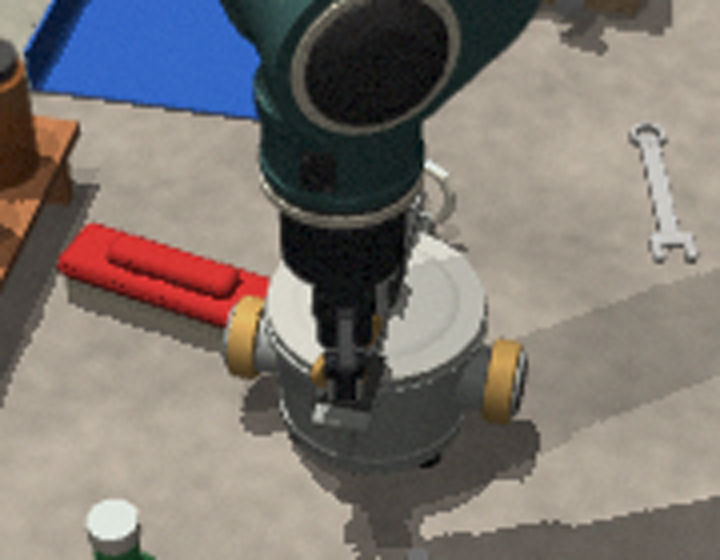

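View pics/g_wrist.png

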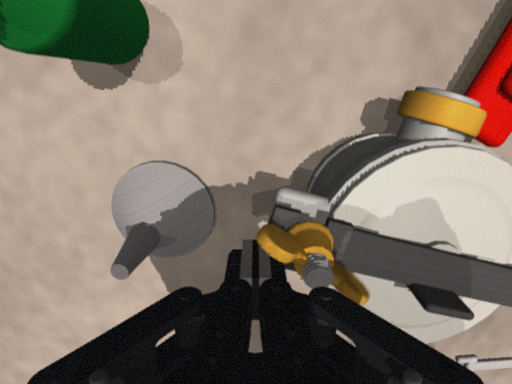

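```bash
python3 -m crank '[[0,[11,0,0],[0,0,0]],[0,[21.5,-4,0],[0,0,0]],[0,[30,-11,0],[0,0,0]],[0,[36,-21,0],[0,0,0]],[0,[37.5,-32,0],[0,0,0]],[0,[36,-43,0],[0,0,0]],[0,[30,-52.5,0],[0,0,0]]]'
python3 - <<'E'
from plant import ctrl
import cv2,numpy as np
s=ctrl.sense();print(s['ee_pos'],s['joint_pos'].round(2),s['wrist_force'])
for n in ("wrist","side"):
    c=ctrl.calibration(n);p,d=ctrl.read_camera(n)
    cv2.imwrite(f"pics/i_{n}.png",p);np.savez(f"pics/i_{n}.npz",p=p,d=d,**c)
cv2.imwrite("pics/i_side.png",cv2.resize(p[120:260,150:330],None,fx=4,fy=4,interpolation=2))
E
```

```text
clock: 7.68
ee_pos: [0.5888, 0.0817, 0.1604]
tcp_rot: [-1.317, 1.047, -1.033]
wrist_force: [0.7, 0.6, 0.3]
finger_gap: -0.0
[0.58876682 0.08170173 0.16039355] [ 0.26  0.51 -0.59  1.73  0.32  1.01 -1.79] [0.7074066  0.60007313 0.29246038]
```

View pics/i_side.png

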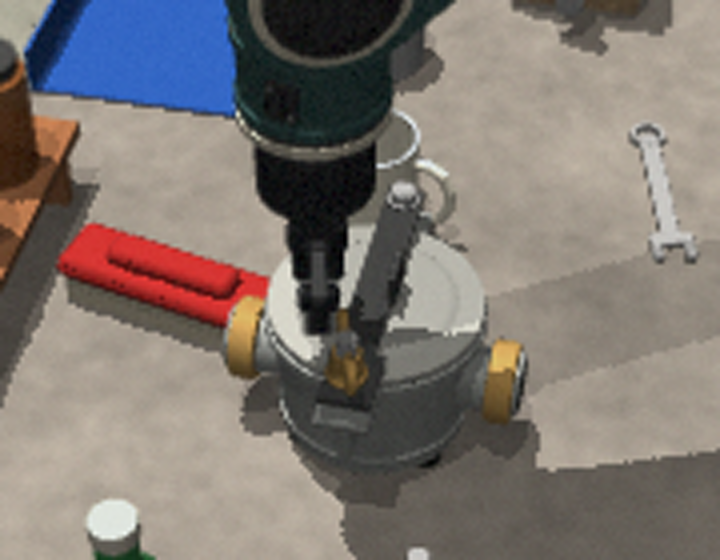

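View pics/i_wrist.png

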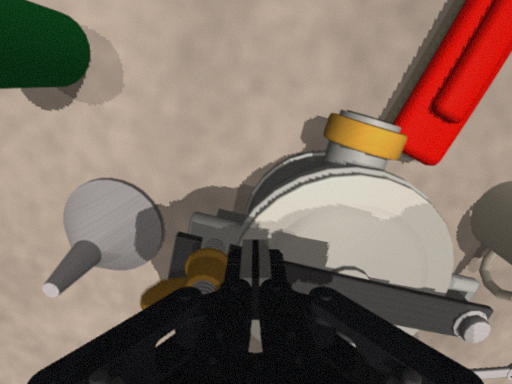

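```bash
python3 -m crank '[[0,[-9,-6,0],[0,0,0]],[0,[-19.5,-9.5,0],[0,0,0]],[0,[-30.5,-9.5,0],[0,0,0]],[0,[-41,-6,0],[0,0,0]]]'
python3 - <<'E'
from plant import ctrl
import cv2,numpy as np
s=ctrl.sense();print(s['ee_pos'],s['joint_pos'].round(2),s['wrist_force'])
for n in ("wrist","side"):
    c=ctrl.calibration(n);p,d=ctrl.read_camera(n)
    cv2.imwrite(f"pics/j_{n}.png",p);np.savez(f"pics/j_{n}.npz",p=p,d=d,**c)
cv2.imwrite("pics/j_side.png",cv2.resize(p[120:260,150:330],None,fx=4,fy=4,interpolation=2))
E
```

```text
clock: 8.28
ee_pos: [0.5465, 0.0751, 0.1605]
tcp_rot: [-1.318, 1.047, -1.034]
wrist_force: [2.5, -1.1, 0.3]
finger_gap: 0.0
[0.5464566  0.07506324 0.1604503 ] [ 0.29  0.44 -0.61  1.84  0.3   0.97 -1.79] [ 2.45465675 -1.05383197  0.34157772]
```

View pics/j_side.png

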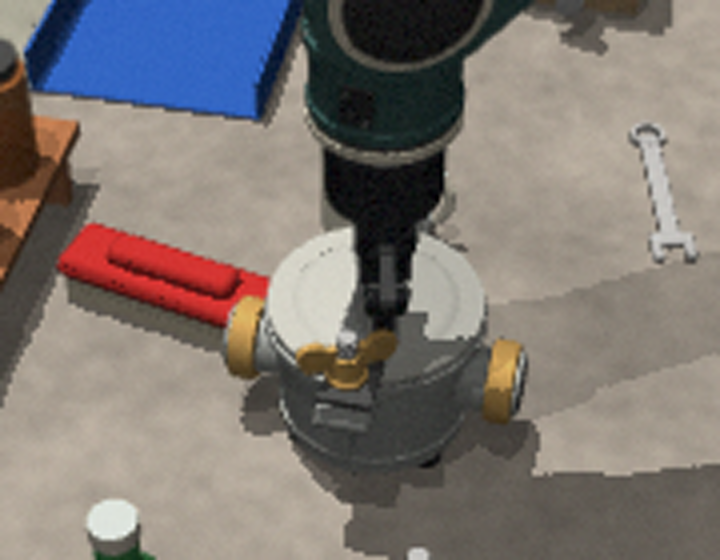

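View pics/j_wrist.png

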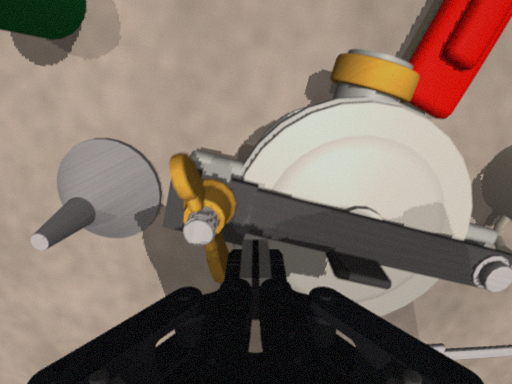

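```bash
python3 nut.py pics/j_wrist.npz; python3 nut.py pics/j_side.npz
python3 - <<'E'
import numpy as np
from h import *
a=np.load("pics/j_wrist.npz")
for n,u,v,z in (("stud",199,231,.182),("wingtipA",178,156,.181),("wingtipB",218,282,.170)):
    print(n,plane(a,[u,v],z)[0].round(4))
E
```

```text
pics/j_wrist.npz 2390 mean [0.5701 0.1058] ang 0.525 ext -0.0394 0.0289 ztop 0.1811
pics/j_side.npz 93 mean [0.563  0.1068] ang 0.472 ext -0.0313 0.0347 ztop 0.1802
stud [0.5641 0.1047 0.182 ]
wingtipA [0.596  0.1191 0.181 ]
wingtipB [0.5297 0.0911 0.17  ]
```

```bash
python3 -m crank '[[0,[-4,4.5,0],[0,0,0]],[0,[-7,8,0],[0,0,0]],[0,[-8.5,10,0],[0,0,0]]]'; python3 -m crank '[[0,[-1,1.5,0],[0,0,0]],[0,[-1,1.5,0],[0,0,0]]]';python3 - <<'E'
from plant import ctrl
import cv2,numpy as np
for n in ("wrist",):
    c=ctrl.calibration(n);p,d=ctrl.read_camera(n)
    cv2.imwrite(f"pics/k_{n}.png",p);np.savez(f"pics/k_{n}.npz",p=p,d=d,**c)
E
python3 nut.py pics/k_wrist.npz
```

```text
clock: 8.75
ee_pos: [0.5375, 0.0861, 0.1605]
tcp_rot: [-1.318, 1.046, -1.033]
wrist_force: [0.0, -1.5, -0.3]
finger_gap: 0.0004
clock: 9.0
ee_pos: [0.5365, 0.0878, 0.1605]
tcp_rot: [-1.319, 1.046, -1.033]
wrist_force: [-0.2, -0.4, -0.3]
finger_gap: -0.0001
pics/k_wrist.npz 1920 mean [0.5699 0.1045] ang -0.03 ext -0.0383 0.0289 ztop 0.1811
```

View pics/k_wrist.png

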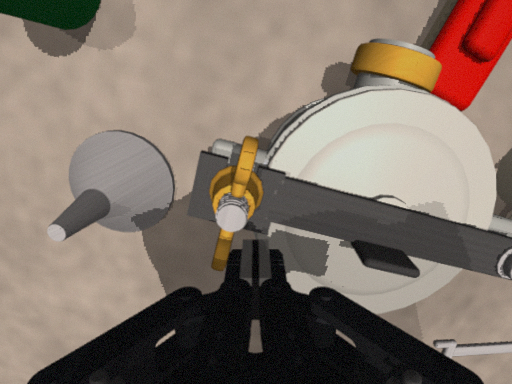

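```bash
for k in 1; do python3 -m crank '[[0,[0,1,0],[0,0,0]],[0,[0,1,0],[0,0,0]]]'; done; python3 -m crank '[[0,[0,1,0],[0,0,0]],[0,[0,1,0],[0,0,0]]]'; python3 -m crank '[[0,[0,1,0],[0,0,0]],[0,[0,1,0],[0,0,0]]]'
```

```text
clock: 9.3
ee_pos: [0.5365, 0.0883, 0.1604]
tcp_rot: [-1.319, 1.047, -1.033]
wrist_force: [-0.7, -3.5, 0.9]
finger_gap: 0.0002
clock: 9.55
ee_pos: [0.5365, 0.0886, 0.1603]
tcp_rot: [-1.32, 1.047, -1.034]
wrist_force: [-0.7, -6.4, 2.2]
finger_gap: -0.0002
clock: 9.8
ee_pos: [0.5365, 0.0887, 0.1603]
tcp_rot: [-1.32, 1.048, -1.035]
wrist_force: [-1.0, -7.8, 1.5]
finger_gap: -0.0002
```

```bash
python3 -m crank '[[0,[0,1,0],[0,0,0]],[0,[0,1,0],[0,0,0]]]'; python3 -m crank '[[0,[0,-10,0],[0,0,0]],[0,[-8,-16,0],[0,0,0]],[0,[-8,-16,40],[0,0,0]],[0,[-30,-40,70],[0,0,0]],[0,[-50,-60,70],[0,0,0]],[0,[-50,-60,70],[0,0,0]]]'
python3 - <<'E'
from plant import ctrl
import cv2,numpy as np
for n in ("wrist","top","side"):
    c=ctrl.calibration(n);p,d=ctrl.read_camera(n)
    cv2.imwrite(f"pics/l_{n}.png",p);np.savez(f"pics/l_{n}.npz",p=p,d=d,**c)
    if n=="side": cv2.imwrite("pics/l_side.png",cv2.resize(p[100:300,140:340],None,fx=3,fy=3,interpolation=2))
E
for n in wrist side; do python3 nut.py pics/l_$n.npz; done
```

```text
clock: 10.05
ee_pos: [0.5364, 0.0887, 0.1603]
tcp_rot: [-1.321, 1.048, -1.036]
wrist_force: [-0.7, -7.7, 2.3]
finger_gap: -0.0002
clock: 10.8
ee_pos: [0.4853, 0.0272, 0.2306]
tcp_rot: [-1.321, 1.049, -1.039]
wrist_force: [0.1, 0.3, 0.3]
finger_gap: -0.0
pics/l_wrist.npz 1556 mean [0.5658 0.1024] ang -0.028 ext -0.0355 0.0329 ztop 0.1809
pics/l_side.npz 88 mean [0.5629 0.1081] ang -0.036 ext -0.0309 0.032 ztop 0.1806
```

View pics/l_wrist.png

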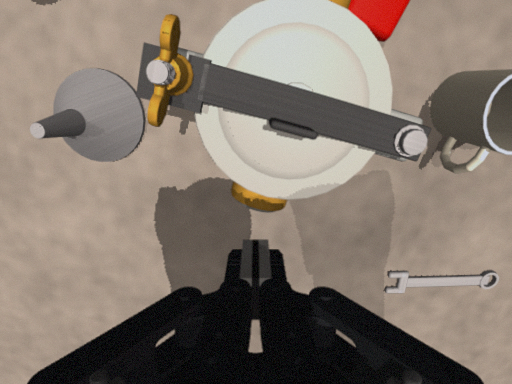

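View pics/l_side.png

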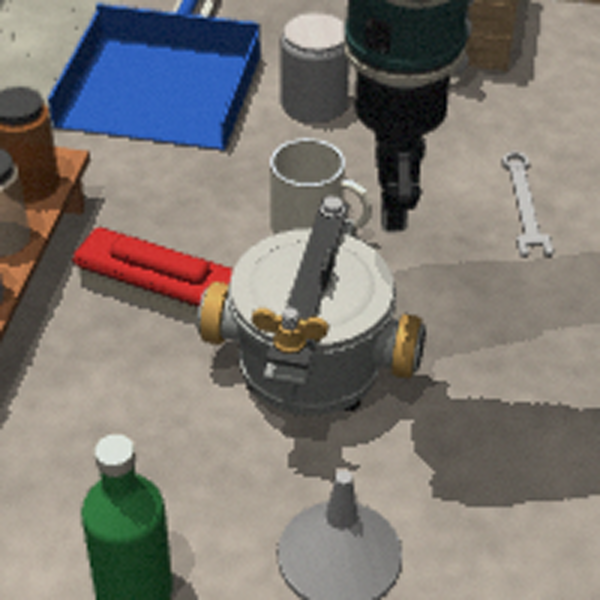

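View pics/l_top.png

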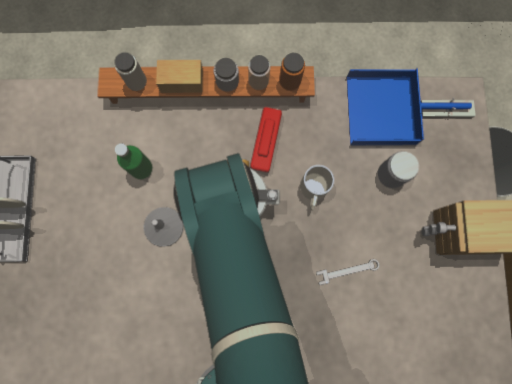

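```bash
python3 -c "
from plant import ctrl
print(ctrl.sense()['wrist_force'],ctrl.sense()['clock']);print(ctrl.job_done())"
```

```text
[ 0.15262723  0.52451142 -1.58499455] 10.95
the job is handed in; nothing more can be done
None
```

I closed the trap and handed the job in at about 11 s; no verdict came back. I pushed the clamp bar round by its tab until it stopped dead, with the wrist force rising to about 14 N. I then turned the wing nut clockwise by about one full turn, pushing on the same wing with the shut fingers in several short strokes. It seated at about 8 N.

**Nut:** After backing off, the wings lay at −0.028 rad in the wrist camera and −0.036 rad in the side camera. The trap's own axis is at about −0.033 rad, so both are well inside the 0.12 rad limit. The wing top measured about 181 mm against an expected 180 mm.

**Bar:** In the last pictures the fork is around the stud, under the nut. I judged this by eye and by the dead stop; I did not measure its final angle.

**Bystanders:** Judged by eye, the top view shows them unmoved. I did not measure them.

**Robot:** The arm is clear of everything.

**Checks that failed or disagreed:** The colour check on the nut found nothing in the one top view I tried it on, so the final angle comes from the wrist and side cameras. My estimates of the trap's angle also differed by a few hundredths of a radian between features.

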